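# Index the sample turret to its third station and lock it with the index pin

### The arm

A 7-joint arm with a two-finger parallel gripper is mounted at the origin on a cart in front of the work surface, level with it; the furniture and walls round the work are solid. World frame = base frame: x ahead of the robot, y to its left, z up, the work surface at z = 0. Lengths are in mm, angles in rad, forces in N, time in s.
With the tool pointing down it reaches from about 400 to 875 mm from the base axis. Payload 4.4 kg.
Tool frame: the origin (TCP) lies midway between the tips of the shut fingers; the grasp point (between the pads) lies 19 mm behind it; z points along the fingers, y is the line along which they close (so a half turn about z gives the same grasp; the last joint's range is limited). The gripper opens to 85 mm and grips with 20 to 120 N. Pads are 22 mm wide; open, the fingers measure 114 mm over their backs; the gripper's body (76 mm by 85 mm) begins 54 mm behind the grasp point. The pads swing forward as they close: fully open they stand 13 mm farther back than shut.
Start: joints at [-1.242, 0.628, 0.038, 1.517, -0.027, 0.996, -0.02], TCP at [249.983, 600.022, 231.313] pointing down, gripper open.
Joint ranges: [-3.06, 3.06], [-0.37, 2.12], [-1.25, 1.32], [0.18, 2.47], [-1.1, 4.24], [0.23, 1.98], [-2.94, 2.94]. Speed limits (rad/s): [2.57, 2.57, 3.14, 3.14, 3.14, 3.14, 3.14].

### API

Orientations are given as [roll, pitch, yaw] about the fixed x, y, z axes, in that order (R = Rz(yaw) Ry(pitch) Rx(roll)).
In Python, from cell import ctrl gives the robot as it stands. The module is installed in compiled form; this text tells all that it offers.
- The arm moves only by the tool step_arm, never from a script. Its argument "commands" is one flat list of numbers, 7 for each row, row after row: the shift along the tool's x, y, z in cm, then the turn, a rotation vector about the tool's x, y, z in rad, then the opening, from 0 (shut) to 1 (fully open). A call has 1 to 10 rows; each row is the pose to reach, as a shift and turn from the pose commanded when the call began, along the tool's axes at that moment; what a row does not reach only later rows make up. A row lasts 1/10 s, in which the tool goes at most 50 mm and 8.59 degrees, less where a joint would pass 70% of its speed; a pose out of reach is approached as far as the arm can. A call with a gripper value outside its range is refused whole. The fingers move at their own pace and stop on an object; the grip force is fixed at half the most. Time passes only in rows, so rows that repeat a pose let the fingers close. It gives the time, the measured TCP pose, the force, the opening and the grip force at its end, in the units of the state.
- ctrl.read_state(): the state, without advancing time (a new reading comes with each control period).
- ctrl.get_image(name): name is "scene" or "top"; returns a dict with "image" (420x560x3 uint8, red, green, blue), "range_z" (420x560 float32, mm along the optical axis (not along the pixel's ray), 0 where there is no reading), "vfov" (degrees; the focal length in pixels is half the picture's height over the tangent of half this angle, whatever the lens; pixels are square), "cx", "cy" (the principal point, pixels), "world_to_cam" (4x4, takes a point from world to camera coordinates). Camera axes: x right, y down, z forward; pixel columns grow to the right and rows downward; lengths in mm; the calibration is good to about 2 mm. A picture is of the moment at which its call begins.
- ctrl.finish_job(): hands the job in; it is judged then, once.
The state is a dict: "clock": time; "qpos": joint angles; "qd": joint speeds; "tau": joint torques, N m; "eef_pos": TCP position; "tool_rot": TCP orientation; "force": force on the tool from outside, world axes, zero at the start; "torque": the same for the moment, N m; "width": finger opening in mm; "gripper_force": force on a finger pad.
Only numpy, scipy, OpenCV 4.12 (cv2) and the standard library are available. Lean on these libraries where they do the work, as an engineer would, in place of code of your own. Each camera call takes 0.05 s, during which the arm holds its last target. There are 200 camera calls.

### The job

Station three of the sample turret is to be measured next: turn the turret, click by click, until its third station has clicked in under the probe. Stations are counted clockwise as seen from above; the one at the foot of the crank handle is number one. Then take the index pin out of its parking block and lock the turret: set the pin in the rim slot that stands over the lock block on the robot's side, feel gently along the slot for the block's hidden hole, never forcing it, and push it fully home; leave the samples on the bench where they are.

Things in the scene. Friction and masses are not known exactly. Their poses are not given: they have to be found in the camera images.
- turret_base: Fixed grey round base, 256 mm across, 14 mm thick, bolted down. Origin on the turret's upright axis at bench height; x points from the axis to the probe post, y 90 degrees anticlockwise from it seen from above. A low sprung detent roller at x = -90, y = 90 mm presses on a cam below the turret.
- axis (a point): On the turret's upright axis, at the height of its top, 46 mm above the bench. The turret is an bright metal disc 236 mm across, 14 mm thick. On it, at radius 56 mm, eight steel cups 38 mm wide, five with black pucks (up to 70 mm above the bench). Half-way between cups eight open slots in the rim, 14 mm wide, from radius 86 mm outwards, edges chamfered 2 mm.
- turret (a joint): Turret angle, rad, growing clockwise seen from above. A click every 0.785 rad, eight a turn. At 0 the handle is on the base's -y side; at 3.142 it is on the +y side and station three under the probe. Starts between -0.3 and 1.85; stops at -0.80 and 4.0. A click takes 5 to 8 N at the handle, fading half-way; then the turret is drawn into the next. A click is true to 0.02 rad.
- handle (a point): Crank handle: an upright black grip 22 mm across, from 83 to 123 mm above the bench, on a 12 mm spindle fixed to the turret 86 mm from its axis, outside the cup of station one. It does not spin. This point is on its centre line, 105 mm above the bench.
- station_3 (a point): Floor of station three's cup, 47 mm above the bench, 56 mm from the turret's axis, 90 degrees clockwise from the handle.
- probe (a point): Tip of the downward probe, 78 mm above the bench, fixed to the base at its x = 56, y = 0 mm. Its barrel (27 mm across, top at 179 mm) hangs from an arm 30 mm wide, 128 to 154 mm above the bench, on a post 172 mm tall at x = 142 mm of the base.
- lock_mark (a point): Middle of the lock block's slideway under the rim, robot's side (base x = -93.8, y = -38.8 mm), 30 mm above the bench, level with the block's flat top and 2 mm below the rim. The block is clamped up to 7.5 mm further IN or OUT along the radius; where is not measured: feel along the slot for its hole (14 mm wide, 16 deep, square edge). In a click a slot lies within 2 mm of it.
- park_hole (a point): Centre of the mouth of the parking hole, in a dark square steel block 36 x 36 mm on the base (base x = -66, y = -138 mm), top 46 mm above the bench; hole 14 mm across, 31 mm deep.
- index_pin: Loose steel index pin, 0.13 kg, upright, 66 mm long. Origin: centre of its lower end, z up. Shank 12 mm across to 31 mm, nose chamfered 0.6 mm; collar 30 mm across from 31 to 36 mm; dark knurled grip 25 mm across from 36 to 66 mm. Starts parked, collar on the block. Fully home in the lock its collar rests on the turret; either way the lower end is 15 mm above the bench.
- core_sample: Bystander: grey rock core standing on the bench, 38 mm across, 52 mm tall; origin at the centre of its underside.
- core_sample_b: Bystander: shorter grey rock core, 38 mm across, 32 mm tall; origin at the centre of its underside.
- spare_mount: Bystander: resin puck lying on the bench, 30 mm across, 17 mm tall; origin at the centre of its underside.
Things that resemble listed ones, but are neither listed nor needed, are in the scene too. What is shaped like the index_pin but turquoise or yellow is not meant.

How it is judged (in metres and radians):
On the way, in this order (a step that is already met when the one before it is completed fails the run):
1. station three has clicked in under the probe, the pin still in its parking block (horizontal distance between station_3 and probe below 0.004 m and distance of index_pin from where it was at the start of the episode below 0.01 m), for 0.3 s.
2. the pin has been lifted out of the parking block (z of index_pin in the frame of turret_base above 0.045 m), for 0.1 s.
At the end, for the whole second after the job is handed in: Station three is under the probe (within 4 mm), and the index pin stands upright (within 0.06 rad) and at rest in the lock hole (within 10.5 mm of the lock mark), fully home: its lower end less than 17.5 mm above the bench (15 mm when the collar rests on the turret) (horizontal distance between station_3 and probe below 0.004 m and horizontal distance between index_pin and lock_mark below 0.0105 m and z of index_pin in the frame of turret_base below 0.0175 m and angle between index_pin's own z axis and vertical below 0.06 rad and linear speed of index_pin below 0.02 m/s); the robot touches nothing.
It fails at once if the turret or its base is pushed with more than 60 N by the fingers, grip included (contact force between the fingers and turret_base above 60 N).
It fails at once if the pin is forced against the turret or base with more than 50 N (contact force between index_pin and turret_base above 50 N).
It fails at once if a sample on the bench is moved by more than 15 mm (distance of any of core_sample, core_sample_b, spare_mount from where it was at the start of the episode above 0.015 m).
It also fails if it takes over 72 s, if anything falls off the work surface, if the arm or the gripper's body presses on something with over 40 N, if the wrist force passes 120 N, or if a joint passes its speed limit or range.

## Working session

There is one attempt and no reset: what is moved stays moved. The work goes in short steps, Python scripts to look and compute and a tool call to move; the robot and the scene stay as the last step left them, time stands still between calls to the robot, and variables do not carry over. Pictures are saved under pics/ and viewed, at most 10 in all, crops included, and the job is handed in when it is done.

Besides the shell and the picture viewer there is one more tool, called after "Call:" as name(argument=value, ...) on one line, values as JSON. step_arm: Moves the arm, as the interface text tells. Its arguments: {"type":"object","properties":{"commands":{"type":"array"}},"required":["commands"]}

```bash
mkdir -p pics
cat > h.py <<'E'
import numpy as np, cv2
from cell import ctrl
def snap(cam,fn):
    d=ctrl.get_image(cam); cv2.imwrite(f'pics/{fn}.png',d['image'][:,:,::-1]); np.savez(f'{fn}.npz',**d); return d
def pix2w(d,u,v,z):
    f=210/np.tan(np.radians(float(d['vfov']))/2); T=np.array(d['world_to_cam']); R=T[:3,:3]; t=T[:3,3]
    c=-R.T@t; r=R.T@np.array([(u-d['cx'])/f,(v-d['cy'])/f,1]); return c+r*(z-c[2])/r[2]
def w2pix(d,p):
    f=210/np.tan(np.radians(float(d['vfov']))/2); T=np.array(d['world_to_cam']); q=T[:3,:3]@np.array(p)+T[:3,3]
    return q[0]/q[2]*f+d['cx'],q[1]/q[2]*f+d['cy'],q[2]
E
python3 - <<'E'
from h import *
print(ctrl.read_state())
for c in('top','scene'):
    d=snap(c,c+'0'); print(c,d['vfov'],d['cx'],d['cy'],np.round(d['world_to_cam'],3).tolist())
E
```

```text
{'clock': 0.0, 'qpos': array([-1.24179552,  0.62932489,  0.03845444,  1.51839807, -0.02699376,
        0.99629852, -0.01996008]), 'qd': array([ 0.00060808, -0.00117526,  0.00167155, -0.00059107,  0.00039623,
       -0.00079071,  0.00190998]), 'tau': array([ 3.18036364e-04, -5.63398647e+01,  1.22653272e+00, -1.93433082e+01,
        1.11058663e-02,  1.09255873e-02, -1.15108094e-05]), 'eef_pos': array([249.74211274, 599.4143787 , 230.39347169]), 'tool_rot': array([-3.13968256e+00,  3.72944070e-05,  2.74682442e+00]), 'force': array([ 0.35594478,  0.87956569, -0.0134735 ]), 'torque': array([ 0.04781936, -0.00965516,  0.03327506]), 'gripper_force': 0.0, 'width': 85.71473156812371}
top 47.975531845638 277.11271230983647 211.77443007867237 [[-0.029, -1.0, -0.008, 103.131], [-0.992, 0.03, -0.124, 489.071], [0.124, 0.004, -0.992, 1005.534], [0.0, 0.0, 0.0, 1.0]]
scene 42.22797309748658 279.07280915870746 209.64553734306153 [[0.846, -0.533, -0.012, -356.576], [-0.383, -0.592, -0.71, 307.285], [0.371, 0.605, -0.705, 932.301], [0.0, 0.0, 0.0, 1.0]]
```

View pics/top0.png

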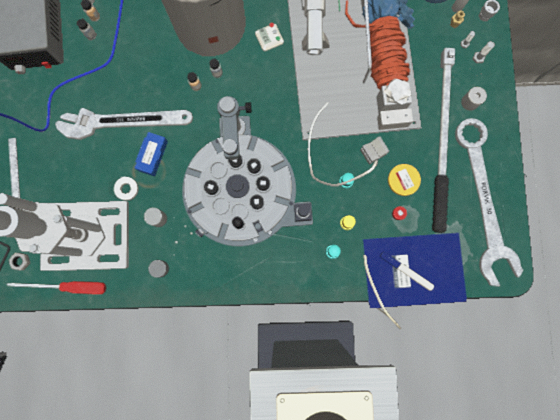

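View pics/scene0.png

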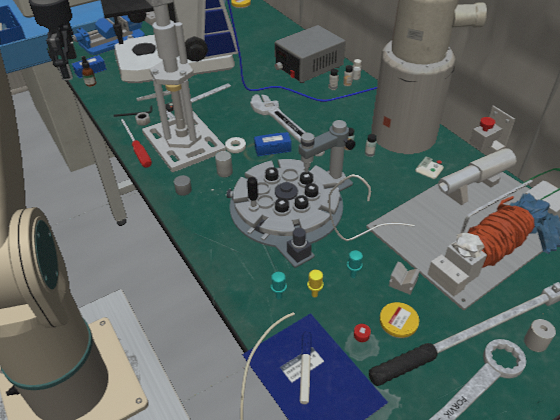

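The top view shows the turret at about (238,186), the probe post at (229,105), and the park block with the pin at (303,211). In the scene view, the handle is at about (252,188). I'll enlarge both.

Run:
```python
import cv2
a=cv2.imread('pics/top0.png')[85:260,170:330]; cv2.imwrite('pics/c1.png',cv2.resize(a,None,fx=3.4,fy=3.4,interpolation=cv2.INTER_CUBIC))
a=cv2.imread('pics/scene0.png')[110:270,220:380]; b=cv2.resize(a,None,fx=3.7,fy=3.7,interpolation=cv2.INTER_CUBIC); cv2.imwrite('pics/c2.png',b)
```

```text
(no output)
```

View pics/c1.png

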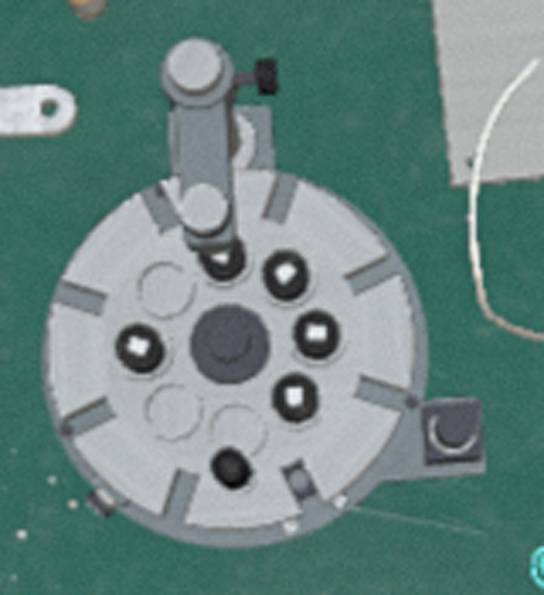

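View pics/c2.png

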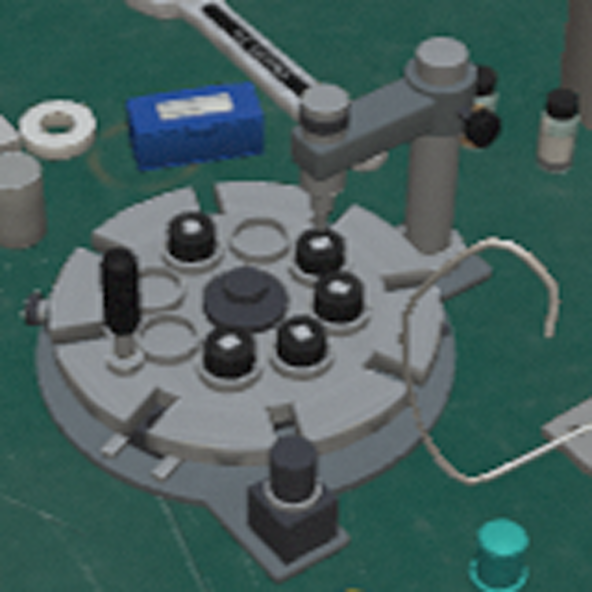

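The crops show:
- **c1 (top):** disc centre at about (230,348), post top (195,67), barrel top (207,207), handle top (231,467), pin grip top (455,424). The lock slot is at lower right, (300,483).
- **c2 (scene):** post top (441,50), barrel top (326,96), handle top (120,257), pin top (294,450).

The handle is on the -x side, so θ≈π/2. It needs two clicks clockwise.

Run:
```python
from h import *
from scipy.optimize import least_squares
t=dict(np.load('top0.npz'));s=dict(np.load('scene0.npz'))
T=lambda u,v:(170+u/3.4,85+v/3.4); S=lambda u,v:(220+u/3.7,110+v/3.7)
obs=[(t,T(195,67),(142,0),172),(t,T(207,207),(56,0),179),(t,T(455,424),(-66,-138),81),(t,T(230,348),(0,0),46),
(s,S(441,50),(142,0),172),(s,S(326,96),(56,0),179),(s,S(294,450),(-66,-138),81)]
def bw(p,b): c,s_=np.cos(p[2]),np.sin(p[2]); return np.array([p[0]+c*b[0]-s_*b[1],p[1]+s_*b[0]+c*b[1]])
P=[pix2w(d,*uv,z)[:2] for d,uv,b,z in obs]
f=lambda p:np.concatenate([bw(p,b)-w for w,(d,uv,b,z) in zip(P,obs)])
r=least_squares(f,[500,100,0],loss='soft_l1',f_scale=3); p=r.x; print(p,f(p).reshape(-1,2).round(1).tolist())
for d,uv in((t,T(231,467)),(s,S(120,257))):
    h=pix2w(d,*uv,123)[:2]; v=h-p[:2]; a=np.arctan2(v[1],v[0])-p[2]
    print('handle',h,np.hypot(*v),'theta',(-np.pi/2-a)%(2*np.pi))
for n,b in(('park',(-66,-138)),('lock',(-93.8,-38.8)),('htgt',(0,86)),('probe',(56,0)),('post',(142,0))): print(n,bw(p,b))
# depth-based silhouettes of tall things
np.save('base.npy',p)
```

```text
[547.75219665 172.30267882  31.46537293] [[2.0, 0.3], [0.6, 2.3], [0.3, -1.3], [1.6, -0.7], [-1.8, -1.4], [-1.1, 1.6], [-1.5, -0.4]]
handle [461.47292045 166.98592762] 86.44293693631113 theta 1.55869796504863
handle [467.9811053  174.59797901] 79.8041065232103 theta 1.6490083640762094
park [488.65368505  31.20921361]
lock [455.98457949 128.91391944]
htgt [543.50153969 258.19756759]
probe [603.68375213 175.07054847]
post [689.57864089 179.32120543]
```

```bash
cat >> h.py <<'E'
p=np.load('base.npy')
def bw(b): c,s=np.cos(p[2]),np.sin(p[2]); return np.array([p[0]+c*b[0]-s*b[1],p[1]+s*b[0]+c*b[1]])
def row(cmd,tgt):
    "cmd,tgt: (x,y,z,yaw) tool down -> shift cm in tool axes, rotz"
    dx,dy,dz=np.array(tgt[:3])-np.array(cmd[:3]); c,s=np.cos(cmd[3]),np.sin(cmd[3])
    return np.round([(c*dx+s*dy)/10,(s*dx-c*dy)/10,-dz/10,-(tgt[3]-cmd[3])],3)
def apply(cmd,r):
    c,s=np.cos(cmd[3]),np.sin(cmd[3]); a,b,z,w=np.array(r)*[10,10,10,1]
    return (cmd[0]+c*a+s*b,cmd[1]+s*a-c*b,cmd[2]-z,cmd[3]-w)
E
python3 - <<'E'
from h import *
for n in('top0','scene0'):
    d=dict(np.load(n+'.npz')); f=210/np.tan(np.radians(float(d['vfov']))/2); T=d['world_to_cam']
    v,u=np.mgrid[:420,:560]; z=d['range_z']; q=np.stack([(u-d['cx'])/f*z,(v-d['cy'])/f*z,z],-1).reshape(-1,3)[z.ravel()>0]
    w=(q-T[:3,3])@T[:3,:3]
    m=(w[:,2]>-20)&(w[:,0]>200)&(w[:,0]<700)&(w[:,1]>0)&(w[:,1]<700); w=w[m]
    H=np.full((10,14),-1); np.maximum.at(H,((w[:,0]-200)//50).astype(int).clip(0,9) if 0 else (((w[:,0]-200)//50).astype(int),(w[:,1]//50).astype(int)),w[:,2].astype(int)); print('rows x200.., cols y0..');print(H)
c=(250,600,231.3,2.7468)
print(row(c,(290,340,231.3,2.97)),row(c,(461.7,167.7,200,3.19)))
E
```

```text
rows x200.., cols y0..
[[ -1  -1  -1  -1  -1  -1  -1  -1  -1  -1 300 262  -1  -1]
 [  2   2   1   2   2   1   3   2   1   1   2   1   3   3]
 [  4   4   3   4   3   3   4   3   4  28  29  26  19  17]
 [  4   3   4   3   3   3  34  34  20  19  24  20  20  20]
 [  3  14  48  49  45  30   3   3  19 325 353 215  22  21]
 [ 82  48  68 131  54  48  54  54  19 325 356  28  -1   0]
 [130  49  71  72  70  48  53  53  19  21 310  18   2  14]
 [ 96  55  73 178  70  48   7  37  29  13   3   3   3   6]
 [ 13  48  70 180  57  50  33  37  32   2   4   3   3   7]
 [ 14   9 151 175 149   3  35  36   7   4  20  31 168   6]]
rows x200.., cols y0..
[[ -1  -1  -1  -1  -1  -1  -1  -1  -1  -1 349 413 405  -1]
 [  4   3   6   4   5   4   5   4   3   3   2 410 339 319]
 [  5   6   6   5   5   5   6   5   5  30  29  26  20  17]
 [  5   6   3   4   5   5  35  35  20  23  24  21  21  24]
 [  4  15  50  50  48  35   4   4  20 391 389 217  18  23]
 [ 85  50  72 132  51  49  55  56  21 387 386 215  20  18]
 [130  52  72  71  73  51  54  56  21  22 310  19  18   3]
 [101  54  73 181  72  49   5  37  17  14   4   5   5   8]
 [ 13  50  72 182  57  49  36  38  33   5   4   5   4   9]
 [ 17  15 154 176 156   2  38  39   5   5  22  43 278   8]]
[-13.692 -22.462  -0.     -0.223] [-36.169 -31.762   3.13   -0.443]
```

Call:
step_arm(commands=[-13.7,-22.5,0,0,0,-0.22,0.6,-13.7,-22.5,0,0,0,-0.22,0.6,-13.7,-22.5,0,0,0,-0.22,0.6,-13.7,-22.5,0,0,0,-0.22,0.6,-13.7,-22.5,0,0,0,-0.22,0.6,-13.7,-22.5,0,0,0,-0.22,0.6,-36.2,-31.75,3,0,0,-0.44,0.6,-36.2,-31.75,3,0,0,-0.44,0.6,-36.2,-31.75,3,0,0,-0.44,0.6,-36.2,-31.75,3,0,0,-0.44,0.6])

```text
clock: 1.1
eef_pos: [428.1, 202.2, 207.2]
tool_rot: [3.141, 0.0, -3.095]
force: [0.8, 0.9, 0.4]
width: 51.3
gripper_force: 0.0
```

Call:
step_arm(commands=[0,0,0,0,0,0,0.6,0,0,0,0,0,0,0.6,0,0,0,0,0,0,0.6])

```text
clock: 1.4
eef_pos: [426.0, 204.3, 207.3]
tool_rot: [3.141, -0.001, -3.094]
force: [-0.4, 0.2, -0.5]
width: 51.1
gripper_force: 0.0
```

Run:
```python
from h import *
d=snap('scene','s1'); im=d['image'][:,:,::-1].copy()
cv2.imwrite('pics/s1c.png',cv2.resize(im[60:270,150:400],None,fx=2.6,fy=2.6))
s=ctrl.read_state(); print(s['clock'],s['eef_pos'],s['tool_rot'],s['width'],s['qpos'],s['force'])
```

```text
1.45 [425.8282002  204.60470746 207.4392991 ] [ 3.14083994e+00 -5.70955310e-04 -3.09342819e+00] 51.284251967657816 [-0.47537784  0.41254535 -0.04290524  2.02351446  0.02507146  0.70619752
  1.08519344] [0.98133891 0.52391551 0.13009006]
```

View pics/s1c.png

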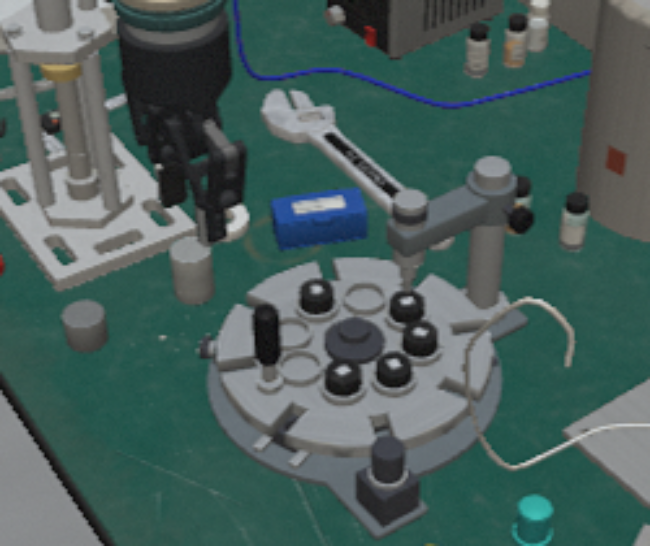

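The gripper is hovering short of the handle (the handle is at (266,335) in the crop, nothing touched). I'll continue to directly above it, then go down around it.

Call:
step_arm(commands=[-3.4,-3.86,0.8,0,0,0,0.6,-3.4,-3.86,0.8,0,0,0,0.6,-3.4,-3.86,5.5,0,0,0,0.6,-3.4,-3.86,6,0,0,0,0.6,-3.4,-3.86,6,0,0,0,0.6])

```text
clock: 1.95
eef_pos: [460.8, 166.7, 146.8]
tool_rot: [-3.141, -0.004, -3.094]
force: [-0.9, -0.6, -0.4]
width: 51.6
gripper_force: 0.0
```

Run:
```python
from h import *
d=snap('top','t2'); im=d['image'][:,:,::-1].copy(); e=snap('scene','s2')
a=cv2.resize(im[150:260,170:280],(400,400)); b=cv2.resize(e['image'][110:250,190:330,::-1],(400,400))
cv2.imwrite('pics/t2c.png',np.hstack([a,b]))
s=ctrl.read_state(); print(s['clock'],s['eef_pos'],s['tool_rot'],s['width'],s['force'])
```

```text
2.05 [462.72064413 167.09612246 148.59669517] [ 3.14089641e+00  1.21555113e-03 -3.09472701e+00] 50.74232588356706 [ 1.20572579 -1.0491475   0.01071673]
```

View pics/t2c.png

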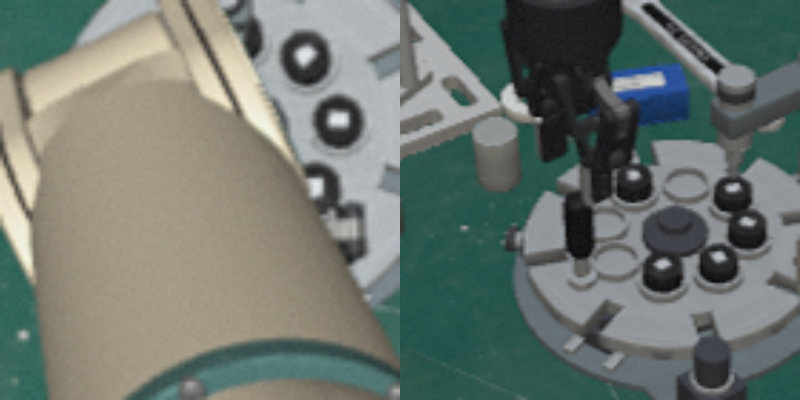

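Call:
step_arm(commands=[0,0,2,0,0,0,0.6,0,0,3,0,0,0,0.6,0,0,4,0,0,0,0.6,0,0,5,0,0,0,0.6,0,0,5.8,0,0,0,0.6,0,0,5.8,0,0,0,0.38,0,0,5.8,0,0,0,0.38,0,0,5.8,0,0,0,0.38])

```text
clock: 2.85
eef_pos: [462.8, 166.0, 89.7]
tool_rot: [3.141, 0.0, -3.097]
force: [0.2, 0.8, -0.3]
width: 32.3
gripper_force: 0.0
```

Run:
```python
from h import *
e=snap('scene','s3'); cv2.imwrite('pics/s3c.png',cv2.resize(e['image'][110:260,190:340,::-1],(600,600)))
s=ctrl.read_state(); print(s['clock'],s['eef_pos'],s['tool_rot'],s['width'],s['gripper_force'],s['force'])
# arc plan: rows relative to current cmd
yb=p[2]-10*np.pi; c0=(s['eef_pos'][0],s['eef_pos'][1],s['eef_pos'][2],s['tool_rot'][2]%(2*np.pi))
c=c0
for k in range(1,13):
    th=1.571+k*1.571/12; a=-np.pi/2-th; q=bw((86*np.cos(a),86*np.sin(a)))
    t=(q[0],q[1],c0[2],np.pi+yb-(th-1.571)); print(k,row(c,t),np.round(t,2))
    if k%4==0: c=t
```

```text
2.9 [462.82100851 166.05232394  89.79097949] [ 3.14128896e+00  7.02368511e-04 -3.09647377e+00] 32.30846491286695 0.0 [ 0.0077427   0.64459676 -0.42624505]
1 [ 0.018  1.329 -0.     0.127] [462.04 179.32  89.79   3.06]
2 [-0.197  2.433 -0.     0.258] [463.69 190.45  89.79   2.93]
3 [-0.554  3.5   -0.     0.388] [466.78 201.27  89.79   2.8 ]
4 [-1.047  4.511 -0.     0.519] [471.25 211.59  89.79   2.67]
5 [-0.074  1.123 -0.     0.131] [477.03 221.24  89.79   2.54]
6 [-0.294  2.226 -0.     0.262] [484.03 230.05  89.79   2.41]
7 [-0.655  3.291 -0.     0.393] [492.11 237.88  89.79   2.27]
8 [-1.153  4.3   -0.     0.524] [501.15 244.58  89.79   2.14]
9 [-0.074  1.123 -0.     0.131] [510.98 250.05  89.79   2.01]
10 [-0.294  2.226 -0.     0.262] [521.45 254.18  89.79   1.88]
11 [-0.655  3.291 -0.     0.393] [532.36 256.91  89.79   1.75]
12 [-1.153  4.3   -0.     0.524] [543.54 258.2   89.79   1.62]
```

View pics/s3c.png

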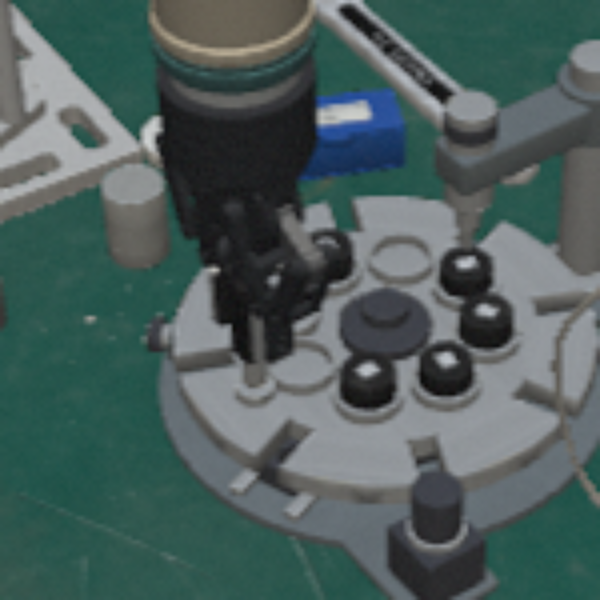

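The handle spindle at (258,350) is caged between the fingers. First third of the arc, slowly.

Call:
step_arm(commands=[0.02,0.7,0,0,0,0.06,0.38,0.02,1.33,0,0,0,0.127,0.38,-0.07,1.9,0,0,0,0.19,0.38,-0.2,2.43,0,0,0,0.258,0.38,-0.36,2.97,0,0,0,0.32,0.38,-0.55,3.5,0,0,0,0.388,0.38,-0.78,4.0,0,0,0,0.45,0.38,-1.05,4.5,0,0,0,0.52,0.38,-1.05,4.5,0,0,0,0.52,0.38])

```text
clock: 3.8
eef_pos: [471.1, 211.6, 89.7]
tool_rot: [3.141, 0.0, 2.667]
force: [-0.8, -1.2, 0.4]
width: 32.7
gripper_force: 0.2
```

Call:
step_arm(commands=[-0.01,0.56,0,0,0,0.065,0.38,-0.07,1.12,0,0,0,0.131,0.38,-0.17,1.68,0,0,0,0.196,0.38,-0.29,2.23,0,0,0,0.262,0.38,-0.46,2.77,0,0,0,0.327,0.38,-0.65,3.29,0,0,0,0.393,0.38,-0.89,3.8,0,0,0,0.458,0.38,-1.15,4.3,0,0,0,0.524,0.38,-1.15,4.3,0,0,0,0.524,0.38])

```text
clock: 4.7
eef_pos: [499.1, 243.4, 89.3]
tool_rot: [-3.138, -0.001, 2.144]
force: [-3.0, -3.4, 4.4]
width: 32.5
gripper_force: 2.3
```

Call:
step_arm(commands=[-0.01,0.56,0,0,0,0.065,0.38,-0.07,1.12,0,0,0,0.131,0.38,-0.17,1.68,0,0,0,0.196,0.38,-0.29,2.23,0,0,0,0.262,0.38,-0.46,2.77,0,0,0,0.327,0.38,-0.65,3.29,0,0,0,0.393,0.38,-0.89,3.8,0,0,0,0.458,0.38,-1.15,4.3,0,0,0,0.524,0.38,-1.15,4.3,0,0,0,0.524,0.6,-1.15,4.3,0,0,0,0.524,0.6])

```text
clock: 5.7
eef_pos: [543.2, 258.1, 89.4]
tool_rot: [3.141, -0.0, 1.622]
force: [-0.5, 0.1, -0.3]
width: 51.1
gripper_force: 0.0
```

Run:
```python
from h import *
d=snap('top','t4'); im=d['image'][:,:,::-1].copy(); e=snap('scene','s4')
a=cv2.resize(im[95:255,170:330],(400,400)); b=cv2.resize(e['image'][100:270,200:370,::-1],(400,400))
cv2.imwrite('pics/t4c.png',np.hstack([a,b]))
s=ctrl.read_state(); print(s['clock'],s['eef_pos'],s['tool_rot'],s['width'],s['force'])
```

```text
5.8 [542.8906186  258.04748393  89.42326795] [-3.14131857e+00 -3.44686079e-04  1.62063697e+00] 51.48695812635866 [-0.62315019  0.80589734  0.34078663]
```

View pics/t4c.png

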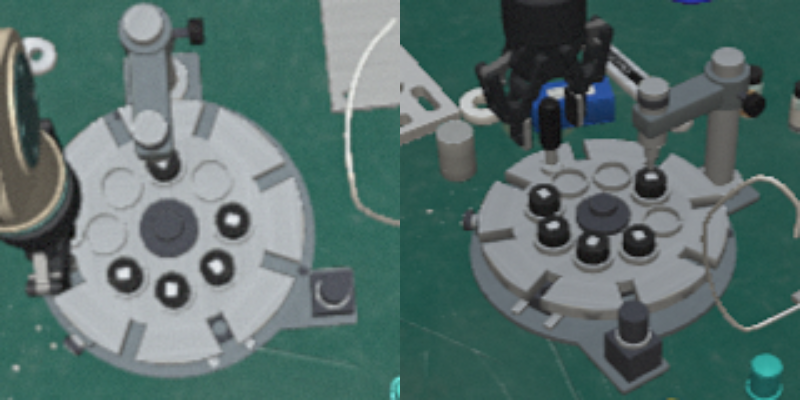

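Handle is on the +y side, slots back in click. Lift clear, then move to above the parking block while turning the fingers tangential to the lock.

Run:
```python
from h import *
c=(543.2,258.2,89.8,1.621); k=bw((-66,-138))
print(row(c,(543.2,258.2,230,1.621)), row(c,(*k,230,0.442)))
```

```text
[  0.     0.   -14.02  -0.  ] [-22.397  -6.587 -14.02    1.179]
```

Call:
step_arm(commands=[0,0,-4,0,0,0,0.6,0,0,-9,0,0,0,0.6,0,0,-14,0,0,0,0.6,0,0,-14,0,0,0,0.6])

```text
clock: 6.2
eef_pos: [547.5, 258.7, 236.6]
tool_rot: [3.129, -0.005, 1.62]
force: [0.8, 0.1, -0.2]
width: 51.4
gripper_force: 0.0
```

Call:
step_arm(commands=[-22.4,-6.59,0,0,0,1.18,0.7,-22.4,-6.59,0,0,0,1.18,0.7,-22.4,-6.59,0,0,0,1.18,0.7,-22.4,-6.59,0,0,0,1.18,0.7,-22.4,-6.59,0,0,0,1.18,0.7,-22.4,-6.59,0,0,0,1.18,0.7,-22.4,-6.59,0,0,0,1.18,0.7,-22.4,-6.59,0,0,0,1.18,0.7,-22.4,-6.59,0,0,0,1.18,0.7,-22.4,-6.59,0,0,0,1.18,0.7])

```text
clock: 7.2
eef_pos: [487.8, 31.2, 229.2]
tool_rot: [-3.141, 0.001, 0.443]
force: [-0.1, -0.2, 0.5]
width: 59.8
gripper_force: 0.0
```

Run:
```python
from h import *
d=snap('top','t5'); im=d['image'][:,:,::-1].copy(); e=snap('scene','s5')
a=cv2.resize(im[95:255,170:330],(400,400),interpolation=2); b=cv2.resize(e['image'][110:270,220:380,::-1],(400,400),interpolation=2)
cv2.imwrite('pics/t5c.png',np.hstack([a,b]))
s=ctrl.read_state(); print(s['clock'],s['eef_pos'],s['tool_rot'],s['width'],s['force'],s['qpos'])
```

```text
7.3 [487.99946372  31.20477389 229.3896705 ] [-3.14120799e+00  2.55950837e-05  4.41562284e-01] 59.841336924182144 [0.31275584 0.86133877 0.90764194] [-0.72141251  0.54950256  0.9089208   1.97278838 -0.55883891  0.89079114
 -0.64539718]
```

View pics/t5c.png

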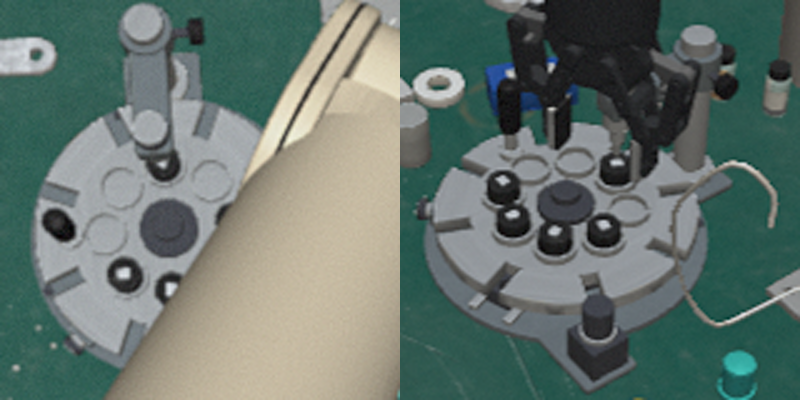

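Handle top at (57,225) in the left panel, pin top at about (598,303) in the right panel.

Run:
```python
from h import *
t=dict(np.load('t5.npz'));s=dict(np.load('s5.npz'))
h=pix2w(t,170+57*.4,95+225*.4,123)[:2]; v=h-p[:2]; print(h,np.hypot(*v),(-np.pi/2-np.arctan2(v[1],v[0])+p[2])%(2*np.pi))
print(pix2w(s,220+198*.4,110+303*.4,81), pix2w(dict(np.load('top0.npz')),170+455/3.4,85+424/3.4,81), bw((-66,-138)))
# depth-based pin: points z 55..85 near park
for n in('top0','scene0','s5'):
    d=dict(np.load(n+'.npz')); f=210/np.tan(np.radians(float(d['vfov']))/2); T=d['world_to_cam']
    vv,u=np.mgrid[:420,:560]; z=d['range_z']; q=np.stack([(u-d['cx'])/f*z,(vv-d['cy'])/f*z,z],-1).reshape(-1,3)
    w=(q-T[:3,3])@T[:3,:3]; k=bw((-66,-138)); m=(np.hypot(*(w[:,:2]-k).T)<25)&(w[:,2]>76)&(w[:,2]<95)
    print(n,m.sum(),w[m].mean(0),w[m].min(0),w[m].max(0))
```

```text
[539.8597587 256.5911604] 84.65718341201638 3.097675250728635
[490.33446322  32.83759844  81.        ] [488.30818167  32.5359335   81.        ] [488.65368505  31.20921361]
top0 106 [489.87644606  32.52817317  79.0369213 ] [479.45953299  21.1607819   76.12582829] [500.90324154  44.55067829  82.78882791]
scene0 106 [489.27953531  30.80694866  80.24931481] [477.49789806  19.12879934  76.42028411] [502.82925651  44.37977801  85.01562714]
s5 102 [489.07058225  31.38730427  80.21128532] [477.15459003  19.97258878  76.16626832] [503.6995211   44.57877637  83.91265633]
```

Call:
step_arm(commands=[0.1,0,5,0,0,0,0.7,0.1,0,9.5,0,0,0,0.7,0.1,0,13,0,0,0,0.7,0.1,0,15.5,0,0,0,0.7,0.1,0,17,0,0,0,0.7,0.1,0,17.6,0,0,0,0.7,0.1,0,17.6,0,0,0,0.7])

```text
clock: 8.0
eef_pos: [488.9, 31.4, 53.1]
tool_rot: [-3.141, 0.001, 0.439]
force: [-0.4, -0.3, -0.9]
width: 59.8
gripper_force: 0.0
```

Call:
step_arm(commands=[0,0,0,0,0,0,0.2,0,0,0,0,0,0,0.2,0,0,0,0,0,0,0.2,0,0,0,0,0,0,0.2,0,0,0,0,0,0,0.2])

```text
clock: 8.5
eef_pos: [489.7, 31.7, 54.6]
tool_rot: [3.142, -0.002, 0.439]
force: [-0.8, 0.5, 6.6]
width: 23.1
gripper_force: 58.6
```

Fingertips rest on the collar (6.6 N up), so I'll reopen slightly, raise 4 mm and regrip.

Call:
step_arm(commands=[0,0,0,0,0,0,0.5,0,0,0,0,0,0,0.5,0,0,-0.4,0,0,0,0.5,0,0,-0.4,0,0,0,0,0,0,-0.4,0,0,0,0,0,0,-0.4,0,0,0,0,0,0,-0.4,0,0,0,0,0,0,-0.4,0,0,0,0])

```text
clock: 9.3
eef_pos: [489.3, 31.5, 58.0]
tool_rot: [-3.141, -0.001, 0.439]
force: [-0.6, 0.5, 6.8]
width: 23.0
gripper_force: 58.6
```

Call:
step_arm(commands=[0,0,-1,0,0,0,0,0,0,-2,0,0,0,0,0,0,-3,0,0,0,0,0,0,-4,0,0,0,0,0,0,-5,0,0,0,0,0,0,-6,0,0,0,0,0,0,-6,0,0,0,0,0,0,-6,0,0,0,0])

```text
clock: 10.1
eef_pos: [489.1, 31.7, 117.6]
tool_rot: [-3.142, -0.0, 0.439]
force: [-0.2, 1.0, -1.5]
width: 22.7
gripper_force: 59.1
```

Run:
```python
from h import *
e=snap('scene','s6'); cv2.imwrite('pics/s6c.png',cv2.resize(e['image'][150:270,250:370,::-1],(600,600),interpolation=2))
s=ctrl.read_state(); print(s['clock'],s['eef_pos'],s['tool_rot'],s['width'],s['force'])
L=bw((-93.8,-38.8)); print(L, row((*s['eef_pos'],0.439),(*L,s['eef_pos'][2],0.439)))
```

```text
10.15 [488.85478773  31.69270161 117.31285308] [-3.14125770e+00  2.49103402e-04  4.39064019e-01] 22.533646806440427 [-0.634386    0.21385834 -2.47469226]
[455.98457949 128.91391944] [  1.157 -10.197  -0.     -0.   ]
```

View pics/s6c.png

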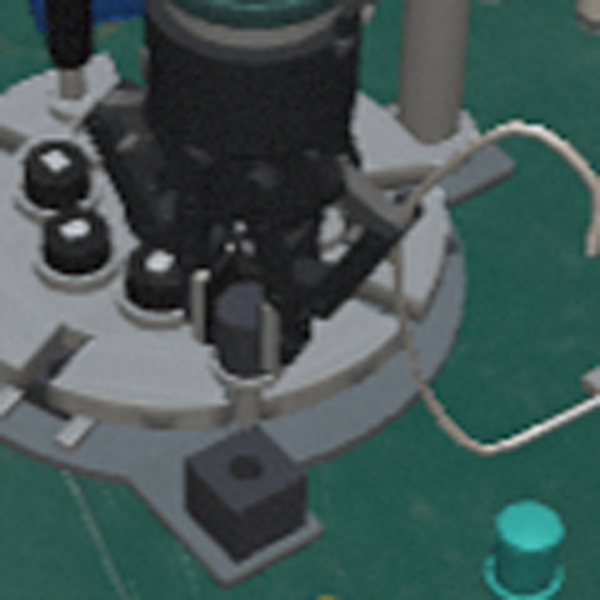

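The pin is held upright (nose at (245,415)), with the park hole free below it. Now on to the lock mark, using the known offset from the park; tool +x is radially inward there.

Call:
step_arm(commands=[0.4,-3.5,0,0,0,0,0,0.8,-7,0,0,0,0,0,1.2,-10.23,0,0,0,0,0,1.2,-10.23,0,0,0,0,0,1.2,-10.23,1.2,0,0,0,0,1.2,-10.23,2.2,0,0,0,0,1.2,-10.23,2.4,0,0,0,0,1.2,-10.23,2.4,0,0,0,0,1.2,-10.23,2.4,0,0,0,0])

```text
clock: 11.05
eef_pos: [456.7, 128.3, 93.4]
tool_rot: [3.141, 0.0, 0.437]
force: [-0.9, -0.9, -1.3]
width: 22.7
gripper_force: 59.3
```

Call:
step_arm(commands=[0,0,0.2,0,0,0,0,0,0,0.4,0,0,0,0,0,0,0.6,0,0,0,0,0,0,0.6,0,0,0,0,0,0,0.6,0,0,0,0])

```text
clock: 11.55
eef_pos: [456.4, 129.2, 87.4]
tool_rot: [-3.142, 0.0, 0.439]
force: [-0.1, 0.8, -1.6]
width: 22.5
gripper_force: 59.3
```

Call:
step_arm(commands=[0,0,0.15,0,0,0,0,0,0,0.3,0,0,0,0,0,0,0.45,0,0,0,0,0,0,0.45,0,0,0,0])

```text
clock: 11.95
eef_pos: [456.3, 129.2, 82.7]
tool_rot: [-3.141, 0.0, 0.439]
force: [-0.3, 0.2, -1.6]
width: 22.7
gripper_force: 59.3
```

Call:
step_arm(commands=[0,0,0.2,0,0,0,0,0,0,0.4,0,0,0,0,0,0,0.55,0,0,0,0,0,0,0.7,0,0,0,0,0,0,0.8,0,0,0,0,0,0,0.8,0,0,0,0])

```text
clock: 12.55
eef_pos: [456.4, 129.2, 74.8]
tool_rot: [-3.141, 0.0, 0.439]
force: [-1.0, 0.2, -2.4]
width: 23.0
gripper_force: 59.3
```

Freely in the slot. I'll go down gently to the block top.

Call:
step_arm(commands=[0,0,0.1,0,0,0,0,0,0,0.2,0,0,0,0,0,0,0.25,0,0,0,0,0,0,0.25,0,0,0,0])

```text
clock: 12.95
eef_pos: [456.7, 129.3, 72.9]
tool_rot: [-3.141, -0.001, 0.439]
force: [-1.3, -1.2, 4.5]
width: 23.2
gripper_force: 60.1
```

Contact with the block top (bottom at about 30 mm, ~6 N). Now feel inward.

Call:
step_arm(commands=[0.05,0,0.02,0,0,0,0,0.1,0,0.02,0,0,0,0,0.15,0,0.02,0,0,0,0,0.2,0,0.02,0,0,0,0,0.25,0,0.02,0,0,0,0,0.3,0,0.02,0,0,0,0,0.35,0,0.02,0,0,0,0,0.4,0,0.02,0,0,0,0])

```text
clock: 13.75
eef_pos: [458.2, 129.9, 72.7]
tool_rot: [-3.14, 0.003, 0.438]
force: [-5.8, -2.4, 11.1]
width: 22.5
gripper_force: 60.7
```

Call:
step_arm(commands=[0.05,0,-0.05,0,0,0,0,0.1,0,-0.05,0,0,0,0,0.15,0,-0.05,0,0,0,0,0.2,0,-0.05,0,0,0,0,0.25,0,-0.05,0,0,0,0,0.3,0,-0.05,0,0,0,0])

```text
clock: 14.35
eef_pos: [460.7, 131.2, 72.6]
tool_rot: [-3.141, 0.004, 0.438]
force: [-7.0, -4.0, 7.5]
width: 22.9
gripper_force: 60.4
```

Call:
step_arm(commands=[0.05,0,0,0,0,0,0,0.1,0,0,0,0,0,0,0.15,0,0,0,0,0,0,0.2,0,0,0,0,0,0,0.2,0,0,0,0,0,0])

```text
clock: 14.85
eef_pos: [464.9, 133.2, 72.6]
tool_rot: [3.141, -0.0, 0.439]
force: [-0.4, -0.8, -1.1]
width: 22.8
gripper_force: 59.4
```

Call:
step_arm(commands=[0,0,0.05,0,0,0,0,0,0,0.1,0,0,0,0,0,0,0.1,0,0,0,0])

```text
clock: 15.15
eef_pos: [464.7, 133.2, 71.6]
tool_rot: [-3.142, -0.0, 0.439]
force: [-1.6, -0.2, -0.5]
width: 22.6
gripper_force: 59.4
```

Call:
step_arm(commands=[0,0,0.1,0,0,0,0,0,0,0.2,0,0,0,0,0,0,0.3,0,0,0,0,0,0,0.3,0,0,0,0])

```text
clock: 15.55
eef_pos: [464.6, 133.0, 68.6]
tool_rot: [-3.142, 0.0, 0.439]
force: [-0.8, -1.0, -2.6]
width: 22.8
gripper_force: 59.4
```

It dropped into the hole. Pushing it home in small steps.

Call:
step_arm(commands=[0,0,0.15,0,0,0,0,0,0,0.3,0,0,0,0,0,0,0.45,0,0,0,0,0,0,0.6,0,0,0,0,0,0,0.7,0,0,0,0,0,0,0.7,0,0,0,0])

```text
clock: 16.15
eef_pos: [464.5, 133.0, 61.5]
tool_rot: [-3.142, 0.0, 0.439]
force: [-1.1, -1.0, -2.2]
width: 22.7
gripper_force: 59.4
```

Call:
step_arm(commands=[0,0,0.1,0,0,0,0,0,0,0.2,0,0,0,0,0,0,0.3,0,0,0,0,0,0,0.4,0,0,0,0,0,0,0.45,0,0,0,0,0,0,0.45,0,0,0,0])

```text
clock: 16.75
eef_pos: [464.5, 133.0, 58.0]
tool_rot: [-3.141, -0.001, 0.438]
force: [-3.6, -0.8, 9.9]
width: 22.8
gripper_force: 60.7
```

Collar seated (TCP at 58.0 mm, as when parked). Release and lift away.

Call:
step_arm(commands=[0,0,-0.05,0,0,0,0.6,0,0,-0.05,0,0,0,0.6,0,0,-0.05,0,0,0,0.6,0,0,-0.05,0,0,0,0.6,0,0,-4,0,0,0,0.6,0,0,-8,0,0,0,0.6,0,0,-12,0,0,0,0.6,0,0,-14,0,0,0,0.6,-4,3,-14,0,0,0,0.6,-4,3,-14,0,0,0,0.6])

```text
clock: 17.75
eef_pos: [438.4, 84.6, 198.0]
tool_rot: [3.142, 0.001, 0.433]
force: [-0.2, -0.2, 1.2]
width: 51.2
gripper_force: 0.0
```

Run:
```python
from h import *
s=ctrl.read_state(); print(s['clock'],s['eef_pos'],s['width'],s['force'])
for n in ('scene','top'):
    d=snap(n,n+'7'); f=210/np.tan(np.radians(float(d['vfov']))/2); T=d['world_to_cam']
    vv,u=np.mgrid[:420,:560]; z=d['range_z']; q=np.stack([(u-d['cx'])/f*z,(vv-d['cy'])/f*z,z],-1).reshape(-1,3)
    w=(q-T[:3,3])@T[:3,:3]
    for c,lo,hi in(((464.5,133),76,95),((543,258),113,135)):
        m=(np.hypot(*(w[:,:2]-c).T)<25)&(w[:,2]>lo)&(w[:,2]<hi); print(n,m.sum(),w[m].mean(0) if m.any() else '',w[m].max(0)[2] if m.any() else '')
print(bw((-93.8,-38.8)),bw((0,86)))
```

```text
17.75 [438.36945259  84.58652383 198.0269586 ] 51.24639930572259 [-0.18004579 -0.16707182  1.16211976]
scene 92 [464.80592462 131.70136252  80.46734839] 85.2659449871998
scene 0  
top 0  
top 100 [543.19331812 257.43631751 125.97458244] 131.6706693078147
[455.98457949 128.91391944] [543.50153969 258.19756759]
```

The pin top is at the same height as when parked, and the handle is on its target. Handing in.

```bash
python3 -c "
from cell import ctrl
print(ctrl.finish_job())"
```

```text
the job is handed in; nothing more can be done
None
```

I turned the turret two clicks so station three is under the probe, locked it with the index pin pushed fully home, and handed the job in at about 18 s; the hand-in gave no verdict.

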